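Raise the board carrier out of its carton with the cam lever

TASK

On the earbud line, a carton of boards sits in the lift stand with its two flaps half shut. First swing both flaps outward, well past upright, then turn the red-handled cam lever up to the cam's highest point, where the lever stands straight up, so that the white board carrier rises out of the carton. The lever is sprung and falls back: finish while still holding it straight up with the gripper, and leave the other things on the bench where they are.

Things in the scene. Friction and masses are not known exactly. Their poses are not given: they have to be found in the camera images.
- stand: Lift stand bolted to the bench, an aluminium frame 150 x 160 mm with a brown carton body in it, 130 (its x) x 150 (its y) mm outside, walls 4 mm, rim 155 mm above the bench. Origin on the bench under the stand's centre; its x points away from the robot to the lever side of the stand, its y to the left, z up. It stands at varying places and yaw.
- carton_mouth (a point): Centre of the carton's open mouth, at rim height (155 mm up).
- flap_left (a joint): Cardboard flap 130 mm long, 73 mm wide, 3 mm thick, hinged along the carton's rim on the stand's +y side. 0 = shut (lying level over the mouth towards the middle), 1.57 = upright, 2.5 = its stop, folded down outside; rad. It starts ajar (0.7 to 1.05). Light (30 g); its crease is stiff enough to stay where it is left.
- flap_right (a joint): The same flap on the stand's -y side, mirror image: same values, it opens towards -y.
- flap_left_hinge (a point): Middle of the left flap's hinge line, 75 mm to the stand's +y from carton_mouth, at the rim's height; the hinge runs along the stand's x.
- flap_right_hinge (a point): Middle of the right flap's hinge line, 75 mm to the stand's -y from carton_mouth.
- flap_left_edge (a point): Middle of the left flap's free edge, 73 mm from its hinge.
- flap_right_edge (a point): Middle of the right flap's free edge, 73 mm from its hinge.
- cam_lever (a joint): Steel cam lever on the stand's far side, shaft along the stand's x, 50 mm above the bench. 0 = rest stop: arm points to the stand's -y, 0.15 rad above level; grows as the arm swings up in the stand's y-z plane; 1.42 = straight up = highest lift (31 mm); beyond, the lift falls, to the stop at 2.05; rad. A spring and the load pull it back to 0 with 3 to 5 N at the handle.
- lever_grip (a point): Point to hold on the red handle: a round pin 16 mm in diameter that juts 70 mm from the arm's end, level, along the stand's +x. 110 mm from the shaft axis; 39 mm from the arm's face, 31 mm from the pin's free end. Turns with the lever.
- lever_pivot (a point): Point on the shaft's axis line, 50 mm above the bench, in the plane (125 mm along the stand's x from its origin) in which lever_grip swings.
- carrier: Loose white plastic carrier of earbud boards, 114 x 134 x 54 mm, about 0.25 kg, standing in the carton on the cam-driven lift plate. Origin under its centre.
- carrier_top (a point): Centre of the carrier's top face: 22 mm below the rim with the lever at rest, 8 to 9 mm above it at the highest lift.
- case_a: White earbud charging case, 46 x 60 x 24 mm, loose bystander.
- case_b: A second such charging case, bystander.
- flux_bottle: Amber bottle, 40 mm across, 90 mm tall, loose bystander.
- parts_cup: Blue bowl for small parts, 64 mm across, 40 mm tall, loose bystander.
- screwdriver: Screwdriver 160 mm long, loose bystander.
- board_bin: Black open bin, 120 x 90 x 40 mm, loose bystander.
- fan: Black bench fan, 120 mm square, 38 mm deep, loose bystander.
Mind the look-alikes: they are no part of the job. Of the things like the carrier, leave any that is purple; of the rest the smaller one is meant.

How it is judged:
On the way, in this order (a step that is already met when the one before it is completed fails the run):
1. both flaps are folded open past upright while the lever is still down (value of joint each of flap_left, flap_right above 1.75 rad and value of joint cam_lever below 0.3 rad), for 0.2 s.
2. the gripper holds the lever at the highest lift, flaps still open (value of joint each of flap_left, flap_right above 1.75 rad and value of joint cam_lever between 1.27 and 1.57 rad and contact force between the fingers and cam_lever above 0.8 N), for 0.3 s.
At the end, for the whole second after the job is handed in: Flaps open beyond 1.75 rad; fingers press on the lever with over 0.8 N and hold it still at 1.27 to 1.57 rad (within 0.15 rad of straight up); carrier level within 0.08 rad, within 12 mm of the carton's middle, its top 5 to 13 mm above the rim; bystanders moved under 30 mm (all of step 2 and z of carrier_top in the frame of stand between 0.16 and 0.168 m and angle between carrier's own z axis and vertical below 0.08 rad and horizontal distance between carrier_top and carton_mouth below 0.012 m and velocity of joint cam_lever between -0.1 and 0.1 rad/s); the arm keeps its last pose, push and grip.
It fails at once if a bystander on the bench is moved more than 30 mm (distance of any of case_a, case_b, flux_bottle, parts_cup, screwdriver, board_bin, fan from where it was at the start of the episode above 0.03 m).
It also fails if it takes over 56 s, if anything falls off the work surface, if the arm or the gripper's body presses on something with over 40 N, if the wrist force passes 120 N, or if a joint passes its speed limit or range.

ROBOT

A 6-joint arm with a two-finger parallel gripper is mounted at the origin on the work surface. World frame = base frame: x ahead of the robot, y to its left, z up, the work surface at z = 0. Lengths are in m, angles in rad, forces in N, time in s.
With the tool pointing down it reaches from about 0.25 to 0.725 m from the base axis. Payload 4 kg.
Tool frame: the origin (TCP) lies midway between the tips of the shut fingers; the grasp point (between the pads) lies 19 mm behind it; z points along the fingers, y is the line along which they close (so a half turn about z gives the same grasp; the last joint's range is limited). The gripper opens to 85 mm and grips with 20 to 120 N. Pads are 22 mm wide; open, the fingers measure 114 mm over their backs; the gripper's body (76 mm by 85 mm) begins 54 mm behind the grasp point. The pads swing forward as they close: fully open they stand 13 mm farther back than shut.
Start: joints at [1.21, 0.241, 0.005, 1.335, 0, 1.571], TCP at [0.177, 0.468, 0.231] pointing down, gripper open.
Joint ranges: [-2.72, 2.72], [-1.05, 1.87], [-1.09, 1.28], [-1.99, 2.15], [-1.42, 1.44], [-3.14, 3.14]. Speed limits (rad/s): [2.79, 2.79, 3.14, 3.14, 3.14, 3.14].

INTERFACE

Orientations are given as a unit quaternion [x, y, z, w].
In Python, from workcell import get_obs, camera, job_done, silhouettes gives the robot as it stands. The module is installed in compiled form; this text tells all that it offers.
- The arm moves only by the tool drive_tool, never from a script. Its argument "increments" is a list of rows, each a list of 3 entries, a list of its own where there are three numbers: the shift along the world's x, y, z in mm, then the turn, a rotation vector about the world's x, y, z in degrees, then the opening, from 0 (shut) to 1 (fully open). A call has 1 to 8 rows; each row shifts and turns the commanded pose from where the row before left it; what a row does not reach is not made up. A row lasts 1/12 s, in which the tool goes at most 41.7 mm and 7.16 degrees, less where a joint would pass 70% of its speed; a pose out of reach is approached as far as the arm can. A call is refused whole if a number of a shift passes 41.7 or a number of a turn 7.16, either way. A call with a gripper value outside its range is refused whole. The fingers move at their own pace and stop on an object; the grip force is fixed at half the most. Time passes only in rows, so rows that do not move let the fingers close. It gives the time, the measured TCP pose, the force, the opening and the grip force at its end, in the units of the state.
- get_obs(): the state, without advancing time (a new reading comes with each control period).
- camera(name): name is "scene" or "side" or "wrist"; returns a dict with "image" (384x512x3 uint8, red, green, blue), "K" (3x3 intrinsics, pixels), "k1" (the pictures are not rectified: a ray, as slopes to the right and down, at radius r is drawn at 1 + k1 r^2 times it, then the intrinsics apply), "view" (4x4, takes a point from world to camera coordinates). Camera axes: x right, y down, z forward; pixel columns grow to the right and rows downward; lengths in m; the calibration is good to about 2 mm. A picture is of the moment at which its call begins. There is no depth.
- job_done(): hands the job in; it is judged then, once.
Trained networks look in a picture, given as the dict that the camera call returned (one of the last four; its "shot" number tells which), for a name from the list of things; names that differ only in an ending like _2 or _b are one class to them, and where a whole thing is asked for, a point or a joint stands for the part that bears it (a point fixed in the world has none). Each returns a list of dicts, best first, with "conf" (0 to 1); they miss things now and then, are a little off and sometimes report something else, mostly with a low value. They report only what shows in the picture. A call takes as long as a camera call. They do not tell look-alikes from the thing itself.
- silhouettes(query, picture): "region" (384x512 bool, what is visible of it) and "bbox" ([left, top, right, bottom] in pixels, round what is visible of it).
The state is a dict: "clock": time; "joint_pos": joint angles; "joint_vel": joint speeds; "tau": joint torques, N m; "eef_pos": TCP position; "tool_rot": TCP orientation; "ft_force": force on the tool from outside, world axes, zero at the start; "ft_torque": the same for the moment, N m; "grip_width": finger opening in m; "grasp_force": force on a finger pad.
Only numpy, scipy, OpenCV 4.12 (cv2) and the standard library are available. Lean on these libraries where they do the work, as an engineer would, in place of code of your own. Each camera call takes 0.05 s, during which the arm holds its last target. There are 200 camera calls.

## Working session

There is one attempt and no reset: what is moved stays moved. The work goes in short steps, Python scripts to look and compute and a tool call to move; the robot and the scene stay as the last step left them, time stands still between calls to the robot, and variables do not carry over. Pictures are saved under pics/ and viewed, at most 10 in all, crops included, and the job is handed in when it is done.

Besides the shell and the picture viewer there is one more tool, called after "Emit:" as name([rows], argument=value, ...), one row to a line, values as JSON. drive_tool: Moves the arm, as the interface text tells. Its arguments: {"type":"object","properties":{"increments":{"type":"array"}},"required":["increments"]}

```bash
mkdir -p pics
cat > h.py <<'E'
import numpy as np, cv2
from workcell import *
def save(c,n): cv2.imwrite('pics/'+n,c['image'][:,:,::-1])
def proj(c,P):
    P=np.atleast_2d(P); q=P@c['view'][:3,:3].T+c['view'][:3,3]
    s=q[:,:2]/q[:,2:]; s=s*(1+c['k1']*(s**2).sum(1,keepdims=True))
    K=c['K']; return np.c_[s[:,0]*K[0,0]+K[0,2],s[:,1]*K[1,1]+K[1,2]]
def ray(c,uv):
    K=c['K']; d=np.array([(uv[0]-K[0,2])/K[0,0],(uv[1]-K[1,2])/K[1,1]]); s=d.copy()
    for _ in range(20): s=d/(1+c['k1']*(s@s))
    R=c['view'][:3,:3]; return -R.T@c['view'][:3,3], R.T@np.r_[s,1]
def atz(c,uv,z):
    o,d=ray(c,uv); return o+d*(z-o[2])/d[2]
E
python3 - <<'E'
from h import *
print(get_obs())
a=camera('scene');b=camera('side');save(a,'s0.png');save(b,'d0.png')
for c in (a,b):
  print(c['K'],c['k1'],-c['view'][:3,:3].T@c['view'][:3,3])
  for n in ['stand','flap_left','cam_lever','carrier','case_a','flux_bottle','parts_cup','screwdriver','board_bin','fan']:
    print(n,[(round(r['conf'],2),[int(x) for x in r['bbox']]) for r in silhouettes(n,c)])
E
```

```text
{'clock': 0.0, 'joint_pos': array([ 1.20999357e+00,  2.41405082e-01,  3.70356974e-03,  1.33515901e+00,
       -1.56292080e-05,  1.57078201e+00]), 'joint_vel': array([-0.00130908, -0.00164742, -0.00068517, -0.00180659,  0.00037875,
       -0.00229344]), 'tau': array([-1.04355000e-03, -3.72323871e+01,  2.52405971e+01,  1.69316382e-02,
       -1.81780247e-04, -8.18390390e-06]), 'eef_pos': array([0.1762962 , 0.46721962, 0.23040899]), 'tool_rot': array([ 1.79417304e-01,  9.83772517e-01, -1.01674821e-03, -1.77502838e-04]), 'ft_force': array([ 0.37920457, -0.10027482, -0.24442976]), 'ft_torque': array([-0.06372478,  0.00446039,  0.01859171]), 'grasp_force': 0.0, 'grip_width': 0.08511033922607862}
[[483.50724504   0.         250.93026013]
 [  0.         483.50724504 190.0586768 ]
 [  0.           0.           1.        ]] 0.0705795628478419 [ 0.9182929  -0.63954732  1.17409395]
stand [(0.9, [206, 128, 280, 225])]
flap_left [(0.71, [208, 123, 276, 223])]
cam_lever [(0.64, [252, 182, 277, 223])]
carrier [(0.97, [227, 137, 264, 163]), (0.86, [203, 244, 263, 312]), (0.66, [202, 81, 272, 131])]
c
[... 508 characters left out ...]
       0.           1.        ]] -0.13799638860892838 [ 0.30000119 -0.96745204  1.08472414]
stand [(0.58, [210, 155, 296, 234])]
flap_left [(0.54, [214, 153, 252, 166])]
cam_lever [(0.62, [216, 201, 294, 214])]
carrier [(0.89, [157, 146, 214, 188]), (0.78, [277, 234, 326, 284]), (0.47, [215, 171, 219, 180])]
case_a [(0.56, [321, 215, 341, 236])]
flux_bottle [(0.71, [219, 124, 230, 149])]
parts_cup [(0.76, [287, 157, 303, 171]), (0.61, [213, 155, 255, 166])]
screwdriver [(0.82, [198, 287, 252, 299]), (0.63, [218, 122, 229, 147])]
board_bin [(0.75, [252, 322, 294, 362]), (0.61, [216, 197, 294, 210]), (0.37, [221, 164, 268, 196])]
fan [(0.68, [315, 275, 365, 327]), (0.46, [212, 155, 297, 232])]
```

Run:
```python
import cv2,numpy as np
a=cv2.imread('pics/s0.png')[60:384,90:380]; b=cv2.imread('pics/d0.png')[100:384,130:400]
cv2.imwrite('pics/s0c.png',cv2.resize(a,None,fx=1.85,fy=1.85,interpolation=2))
b=cv2.imread('pics/d0.png')[110:300,150:350]
cv2.imwrite('pics/d0c.png',cv2.resize(b,None,fx=3,fy=3,interpolation=2))
```

```text
(no output)
```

View pics/s0c.png

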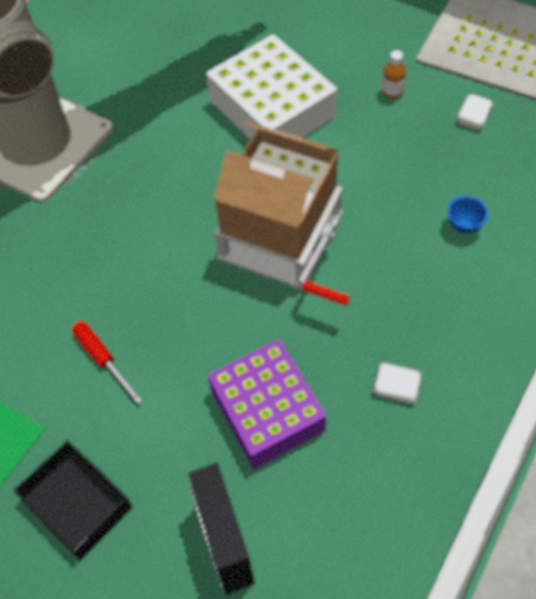

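View pics/d0c.png

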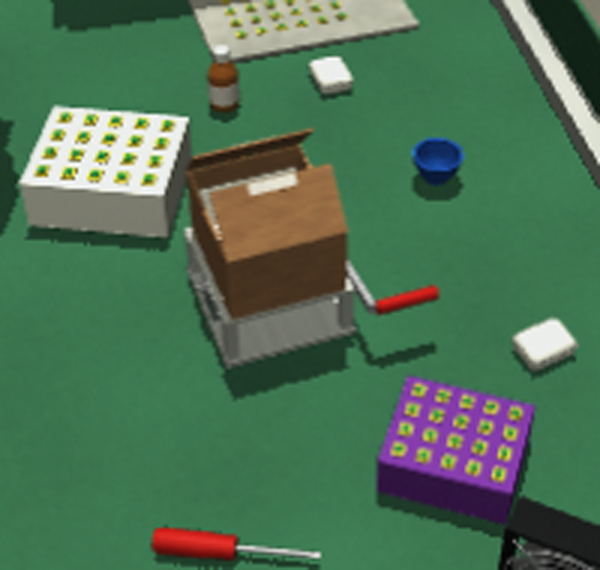

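The scene shows the stand with its brown carton at full-picture px (240,175). The red pin is at (267,218) in scene and (286,210) in side. Carrier candidates:
- White carrier inside the carton, scene (245,150): the one meant.
- Larger white box, scene (237,106): look-alike.
- Purple box, scene (233,278): look-alike.

Next I fit the stand pose and flap angles.

```bash
cat >> h.py <<'E'
def S2W(p,P):
    P=np.atleast_2d(P)/1000; c,s=np.cos(p[2]),np.sin(p[2])
    return np.c_[p[0]+c*P[:,0]-s*P[:,1],p[1]+s*P[:,0]+c*P[:,1],P[:,2]]
def flap(side,q,x,r=73): # side +1 left
    return [x, side*(75-r*np.cos(q)), 155+r*np.sin(q)]
def lev(q,x=125): a=q+.15; return [x,-110*np.cos(a),50+110*np.sin(a)]
E
cat > fit.py <<'E'
from h import *
from scipy.optimize import least_squares
a=camera('scene');b=camera('side')
sc=lambda x,y:(90+x/1.85,60+y/1.85); sd=lambda x,y:(150+x/3,110+y/3)
fixed=[(a,[75,-80,0],sc(298,283)),(a,[-75,-80,0],sc(217,258)),(a,lev(0,86),sc(303,287)),(a,lev(0,156),sc(348,299)),
(b,[-75,-80,0],sd(232,362)),(b,[75,-80,0],sd(352,328)),(b,lev(0,86),sd(378,307)),(b,lev(0,156),sd(437,292)),(b,[-65,-75,155],sd(228,262)),(b,[65,-75,155],sd(346,232))]
fl=[(a,-1,-65,sc(224,154)),(a,-1,65,sc(312,180)),(b,-1,-65,sd(212,211)),(b,-1,65,sd(330,168)),(b,1,-65,sd(190,160)),(b,1,65,sd(312,131))]
def res(p):
    r=[proj(c,S2W(p,P))[0]-uv for c,P,uv in fixed]
    r+=[proj(c,S2W(p,flap(s,p[3] if s>0 else p[4],x)))[0]-uv for c,s,x,uv in fl]
    return np.ravel(r)
s=least_squares(res,[.45,.0,0,.9,.9],loss='soft_l1'); p=s.x
print(p.round(4)); print(res(p).reshape(-1,2).round(1).tolist())
np.save('p.npy',p)
print('mouth',S2W(p,[0,0,155]),'grip',S2W(p,lev(0)),'piv',S2W(p,[125,0,50]))
print('edges',S2W(p,[flap(1,p[3],0),flap(-1,p[4],0),[0,75,155],[0,-75,155]]))
# bystander rough positions
for n,uv,z in [('bigwhite',(237,106),.05),('flux',(302,110),0),('purple',(233,278),.05),('case',(305,267),.02),('cup',(344,178),.02)]: print(n,atz(a,uv,z).round(3))
for s_ in silhouettes('carrier',a)[:3]:
    m=s_['region'];c,_=cv2.findContours(m.astype('uint8'),0,2);r=max(c,key=cv2.contourArea);q=cv2.approxPolyDP(r,4,True)[:,0]
    print(q.tolist(),[atz(a,x,.08)[:2].round(3).tolist() for x in q])
for c,n in((a,'sv'),(b,'dv')):
    im=cv2.resize(c['image'][:,:,::-1],None,fx=5,fy=5,interpolation=2)
    L=[[[-65,-75,155],[65,-75,155],[65,75,155],[-65,75,155]],[[-75,-80,0],[75,-80,0],[75,80,0],[-75,80,0]],[flap(1,p[3],-65),flap(1,p[3],65),[65,75,155],[-65,75,155]],[flap(-1,p[4],-65),flap(-1,p[4],65),[65,-75,155],[-65,-75,155]],[lev(0,86),lev(0,156)]]
    for l,col in zip(L,[(0,255,0),(255,255,0),(255,0,255),(0,255,255),(255,0,0)]): cv2.polylines(im,[((proj(c,S2W(p,l))+.5)*5).astype(int)],True,col,1)
    (u,v)=proj(c,S2W(p,[20,0,80]))[0].astype(int)*5
    cv2.imwrite(f'pics/{n}.png',im[v-290:v+290,u-200:u+200] if 0 else im[v-290:v+290,u-195:u+250])
x=[cv2.imread(f'pics/{n}.png') for n in('sv','dv')]
cv2.imwrite('pics/fit.png',cv2.resize(np.hstack(x),(800,521)))
E
python3 fit.py
```

```text
[0.466  0.042  0.1362 0.8658 0.9559]
[[3.6, 3.9], [-0.3, 0.9], [0.4, -1.3], [0.5, 0.7], [-1.7, 2.7], [1.1, 1.8], [-0.7, 0.3], [-0.4, -0.4], [-0.5, 0.6], [0.3, -0.0], [-0.2, -1.4], [-1.2, -0.6], [-0.5, -5.9], [0.8, -1.7], [1.1, -0.2], [-0.1, -0.0]]
mouth [[0.46597219 0.0420049  0.155     ]] grip [[ 0.60457827 -0.04878684  0.06643819]] piv [[0.58981538 0.05897143 0.05      ]]
edges [[ 0.46221339  0.06944134  0.21059695]
 [ 0.47043658  0.00941812  0.21463092]
 [ 0.45579227  0.11631082  0.155     ]
 [ 0.4761521  -0.03230102  0.155     ]]
bigwhite [0.309 0.277 0.05 ]
flux [0.479 0.408 0.   ]
purple [ 0.609 -0.235  0.05 ]
case [ 0.747 -0.104  0.02 ]
cup [0.717 0.208 0.02 ]
[[230, 138], [227, 147], [257, 157], [255, 171], [266, 149]] [[0.375, 0.131], [0.386, 0.097], [0.481, 0.109], [0.501, 0.063], [0.489, 0.148]]
[[202, 99], [204, 113], [224, 133], [222, 124], [253, 134], [270, 121], [270, 108], [237, 79]] [[0.214, 0.224], [0.253, 0.177], [0.349, 0.139], [0.325, 0.166], [0.427, 0.178], [0.445, 0.249], [0.419, 0.296], [0.263, 0.355]]
[[240, 244], [203, 262], [226, 312], [265, 292], [265, 283]] [[0.584, -0.157], [0.53, -0.246], [0.648, -0.326], [0.703, -0.238], [0.692, -0.218]]
```

View pics/fit.png

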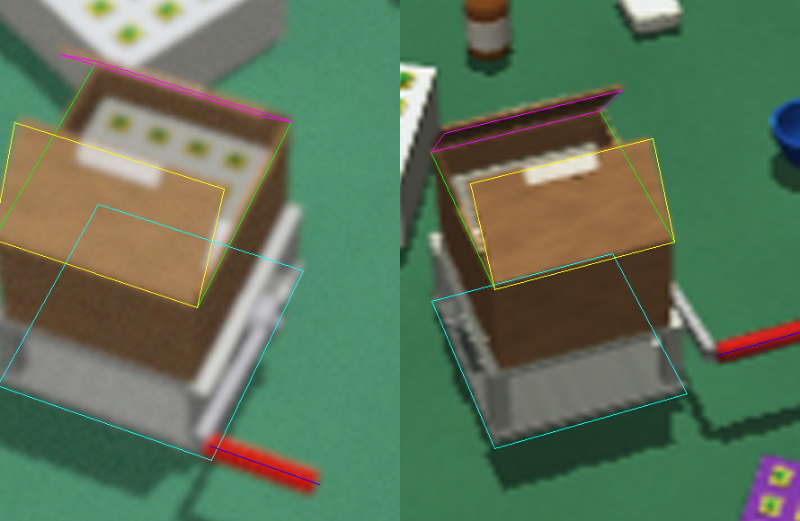

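The fit overlay matches carton, flaps, frame and pin in both pictures. The stand is at (0.466, 0.042) with yaw 7.8°, and the flaps are at 0.87 (left) and 0.96 (right). Now I move above the mouth with the gripper shut.

Emit:
drive_tool([
  [[0,0,35],[0,0,7.1],0],
  [[0,0,35],[0,0,7.1],0],
  [[21,-30,0],[0,0,7.1],0],
  [[21,-30,0],[0,0,7.1],0],
  [[21,-30,0],[0,0,0],0],
  [[21,-30,0],[0,0,0],0],
  [[21,-30,0],[0,0,0],0],
  [[21,-30,0],[0,0,0],0],
])

```text
clock: 1.92
eef_pos: [0.3018, 0.2883, 0.3015]
tool_rot: [-0.064, 0.998, 0.0, 0.0]
ft_force: [0.7, -0.2, 0.9]
grip_width: -0.0002
grasp_force: 0.0
```

Emit:
drive_tool([
  [[21,-30,0],[0,0,0],0],
  [[21,-30,0],[0,0,0],0],
  [[21,-30,0],[0,0,0],0],
  [[21,-30,0],[0,0,0],0],
  [[21,-30,0],[0,0,0],0],
  [[21,-30,0],[0,0,0],0],
  [[21,-30,0],[0,0,0],0],
  [[17,-35,0],[0,0,0],0],
])

```text
clock: 2.58
eef_pos: [0.4664, 0.0434, 0.3013]
tool_rot: [-0.064, 0.998, 0.0, 0.0]
ft_force: [1.1, 0.4, 0.3]
grip_width: -0.0001
grasp_force: 0.0
```

Emit:
drive_tool([
  [[0,0,0],[0,0,0],0],
  [[0,0,0],[0,0,0],0],
])

```text
clock: 2.75
eef_pos: [0.4658, 0.043, 0.3009]
tool_rot: [-0.061, 0.998, 0.0, -0.0]
ft_force: [-0.3, -0.3, 0.6]
grip_width: -0.0
grasp_force: 0.0
```

Emit:
drive_tool([
  [[0,0,-28],[0,0,0],0],
  [[0,0,-28],[0,0,0],0],
  [[0,0,-28],[0,0,0],0],
  [[0,0,-26],[0,0,0],0],
  [[0,0,0],[0,0,0],0],
  [[-1,10,0],[0,0,0],0],
  [[-1,10,0],[0,0,0],0],
  [[-2,10,0],[0,0,0],0],
])

```text
clock: 3.42
eef_pos: [0.4626, 0.0765, 0.1936]
tool_rot: [-0.064, 0.998, 0.0, 0.002]
ft_force: [-0.1, -0.6, 1.2]
grip_width: 0.0001
grasp_force: 0.3
```

Emit:
drive_tool([
  [[-1,10,0],[0,0,0],0],
  [[-1,10,0],[0,0,0],0],
  [[-2,10,0],[0,0,0],0],
  [[-1,10,0],[0,0,0],0],
  [[-1,10,0],[0,0,0],0],
  [[-2,10,0],[0,0,0],0],
  [[-1,5,0],[0,0,0],0],
  [[0,0,0],[0,0,0],0],
])

```text
clock: 4.08
eef_pos: [0.4519, 0.141, 0.1912]
tool_rot: [-0.064, 0.998, 0.0, -0.0]
ft_force: [-0.3, 0.5, 0.6]
grip_width: -0.0001
grasp_force: 0.0
```

Emit:
drive_tool([
  [[3,-25,0],[0,0,0],0],
  [[4,-25,0],[0,0,0],0],
  [[3,-25,0],[0,0,0],0],
  [[4,-25,0],[0,0,0],0],
  [[1,-10,0],[0,0,0],0],
  [[2,-10,0],[0,0,0],0],
  [[1,-10,0],[0,0,0],0],
  [[1,-10,0],[0,0,0],0],
])

```text
clock: 4.75
eef_pos: [0.4713, -0.0006, 0.1913]
tool_rot: [-0.064, 0.998, 0.0, -0.0]
ft_force: [0.3, 0.4, 0.2]
grip_width: -0.0005
grasp_force: 0.2
```

Emit:
drive_tool([
  [[1,-10,0],[0,0,0],0],
  [[2,-10,0],[0,0,0],0],
  [[1,-10,0],[0,0,0],0],
  [[1,-10,0],[0,0,0],0],
  [[2,-10,0],[0,0,0],0],
  [[1,-5,0],[0,0,0],0],
  [[1,-5,0],[0,0,0],0],
  [[0,0,0],[0,0,0],0],
])

```text
clock: 5.42
eef_pos: [0.4805, -0.0612, 0.1913]
tool_rot: [-0.063, 0.998, -0.0, 0.0]
ft_force: [0.2, -0.7, -0.8]
grip_width: 0.0001
grasp_force: 0.0
```

```bash
cat > look.py <<'E'
import sys
from h import *
p=np.load('p.npy'); q=[float(x) for x in sys.argv[2:5]]
x=[]
for nm in('scene','side'):
    c=camera(nm); im=cv2.resize(c['image'][:,:,::-1],None,fx=4,fy=4,interpolation=2)
    for l,col in [([flap(1,q[0],-65),flap(1,q[0],65),[65,75,155],[-65,75,155]],(255,0,255)),([flap(-1,q[1],-65),flap(-1,q[1],65),[65,-75,155],[-65,-75,155]],(0,255,255)),([lev(q[2],86),lev(q[2],156)],(255,0,0))]:
        cv2.polylines(im,[((proj(c,S2W(p,l))+.5)*4).astype(int)],True,col,1)
    u,v=proj(c,S2W(p,[20,0,100]))[0].astype(int)*4
    x.append(im[v-260:v+260,u-200:u+200])
cv2.imwrite('pics/'+sys.argv[1],np.hstack(x)); print(get_obs()['eef_pos'])
E
python3 look.py f1.png 2.35 2.3 0
```

```text
[ 0.48025135 -0.06034998  0.19128688]
```

View pics/f1.png

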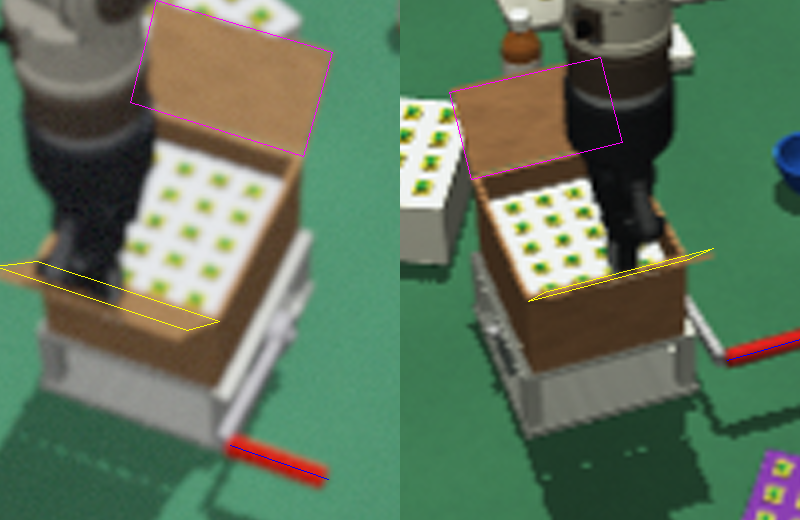

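Both flaps are past upright: the overlays at 2.35 (left) and 2.3 (right) fit, and the pin is still at rest. Now for the lever.

Emit:
drive_tool([
  [[0,5,20],[0,0,0],0],
  [[0,3,40],[0,0,0],0],
  [[0,0,40],[0,0,0],0.5],
  [[0,0,20],[0,0,0],1],
  [[33,1,0],[0,0,0],1],
  [[33,1,0],[0,0,0],1],
  [[33,1,0],[0,0,0],1],
  [[33,1,0],[0,0,0],1],
])

```text
clock: 6.18
eef_pos: [0.6135, -0.0475, 0.3119]
tool_rot: [-0.064, 0.998, -0.0, 0.001]
ft_force: [0.5, -0.4, 0.1]
grip_width: 0.0723
grasp_force: 0.0
```

Emit:
drive_tool([
  [[0,0,0],[0,0,0],1],
  [[0,0,-30],[0,0,0],1],
  [[0,0,-30],[0,0,0],1],
  [[0,0,-30],[0,0,0],1],
  [[0,0,0],[0,0,0],1],
])

```text
clock: 6.6
eef_pos: [0.6076, -0.0473, 0.2137]
tool_rot: [-0.064, 0.998, 0.001, -0.007]
ft_force: [-0.9, 0.1, -1.7]
grip_width: 0.0857
grasp_force: 0.0
```

Emit:
drive_tool([
  [[0,0,-25],[0,0,0],1],
  [[0,0,-25],[0,0,0],1],
  [[0,0,-25],[0,0,0],1],
  [[0,0,-20],[0,0,0],1],
  [[0,0,0],[0,0,0],1],
  [[0,0,0],[0,0,0],1],
])

```text
clock: 7.1
eef_pos: [0.6121, -0.0479, 0.1271]
tool_rot: [-0.064, 0.998, 0.0, -0.0]
ft_force: [-0.1, 0.2, 0.5]
grip_width: 0.086
grasp_force: 0.0
```

```bash
python3 look.py f2.png 2.35 2.3 0
```

```text
[ 0.61377078 -0.04817671  0.12900256]
```

View pics/f2.png

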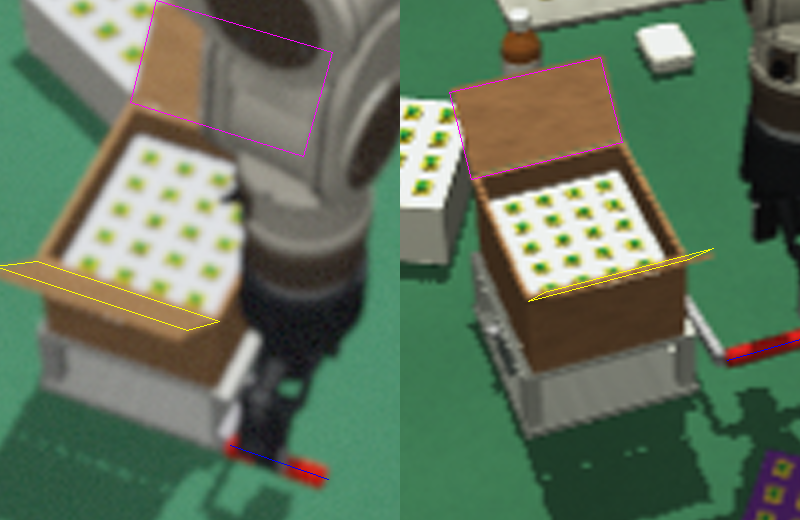

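The flaps stay open and the carrier is clear. The fingers straddle the red pin (scene crop about (270,450)), so I descend and grip.

Emit:
drive_tool([
  [[0,0,-20],[0,0,0],1],
  [[0,0,-20],[0,0,0],1],
  [[0,0,-20],[0,0,0],1],
  [[0,0,-20],[0,0,0],1],
  [[0,0,0],[0,0,0],1],
])

```text
clock: 7.62
eef_pos: [0.6108, -0.0481, 0.0446]
tool_rot: [-0.063, 0.998, 0.0, -0.002]
ft_force: [0.1, 0.3, 0.1]
grip_width: 0.0857
grasp_force: 0.0
```

Emit:
drive_tool([
  [[0,0,0],[0,0,0],0],
  [[0,0,0],[0,0,0],0],
  [[0,0,0],[0,0,0],0],
  [[0,0,0],[0,0,0],0],
  [[0,0,0],[0,0,0],0],
  [[0,0,0],[0,0,0],0],
  [[0,0,0],[0,0,0],0],
])

```text
clock: 8.2
eef_pos: [0.613, -0.0486, 0.0473]
tool_rot: [-0.063, 0.998, -0.0, 0.001]
ft_force: [0.3, -0.5, 2.9]
grip_width: 0.0144
grasp_force: 58.4
```

Emit:
drive_tool([
  [[-0.3,2.3,9.5],[0,0,0],0],
  [[-0.3,2.3,9.5],[0,0,0],0],
  [[-0.5,3.9,8.9],[0,0,0],0],
  [[-0.5,3.9,8.9],[0,0,0],0],
  [[-0.8,5.4,8.1],[0,0,0],0],
  [[-0.8,5.4,8.1],[0,0,0],0],
  [[-0.9,6.7,7],[0,0,0],0],
  [[-0.9,6.7,7],[0,0,0],0],
])

```text
clock: 8.87
eef_pos: [0.609, -0.0169, 0.1146]
tool_rot: [-0.062, 0.998, -0.006, 0.002]
ft_force: [4.3, -13.5, 3.0]
grip_width: 0.0136
grasp_force: 58.6
```

Emit:
drive_tool([
  [[-1.1,7.9,5.7],[0,0,0],0],
  [[-1.1,7.9,5.7],[0,0,0],0],
  [[-1.2,8.7,4.2],[0,0,0],0],
  [[-1.2,8.7,4.2],[0,0,0],0],
  [[-1.3,9.3,2.6],[0,0,0],0],
  [[-1.3,9.3,2.6],[0,0,0],0],
  [[-1.3,9.6,0.9],[0,0,0],0],
  [[-1.3,9.6,0.9],[0,0,0],0],
])

```text
clock: 9.53
eef_pos: [0.6001, 0.0554, 0.1453]
tool_rot: [-0.062, 0.998, -0.004, 0.004]
ft_force: [1.6, -5.4, 8.6]
grip_width: 0.0137
grasp_force: 62.3
```

Emit:
drive_tool([
  [[0,0,0],[0,0,0],0],
  [[0,0,0],[0,0,0],0],
  [[0,0,0],[0,0,0],0],
  [[0,0,0],[0,0,0],0],
  [[0,0,0],[0,0,0],0],
  [[0,0,0],[0,0,0],0],
])

```text
clock: 10.03
eef_pos: [0.6, 0.0577, 0.1451]
tool_rot: [-0.063, 0.998, -0.002, 0.004]
ft_force: [-1.8, -4.9, 17.6]
grip_width: 0.0138
grasp_force: 63.2
```

```bash
python3 look.py f3.png 2.35 2.3 1.42
```

```text
[0.59992228 0.0576902  0.14509364]
```

View pics/f3.png

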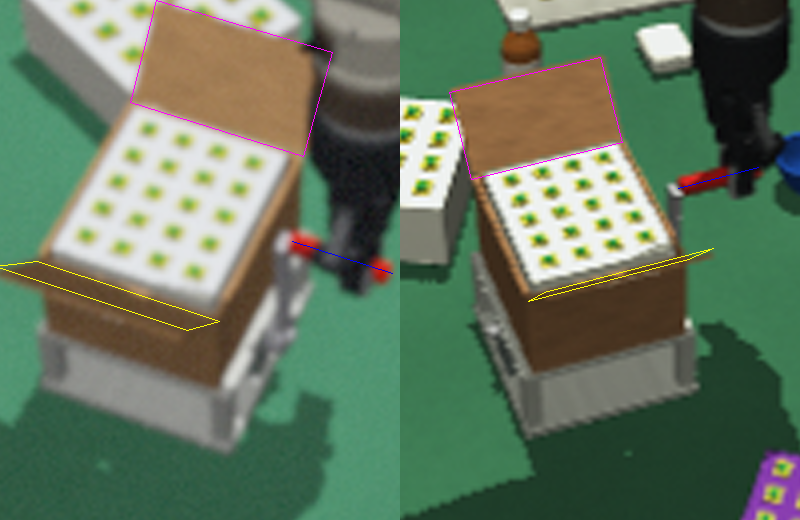

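The lever stands straight up (pin on the 1.42 overlay, within about 2 mm). The carrier is level and above the rim, and both flaps are open. Handing in.

```bash
python3 -c "
from h import *
o=get_obs();print(o['grasp_force'],abs(o['joint_vel']).max());print(job_done())"
```

```text
63.24029803276062 0.0010918932322179385
the job is handed in; nothing more can be done
None
```

The job is handed in: both flaps are folded open to about 2.3 rad, the gripper is holding the lever straight up at about 1.4 rad, the carrier is up out of the carton, and I saw no bystander moved; the interface gave no verdict.

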